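# Nip up the cue clamp

### The arm

A 7-joint arm with a two-finger parallel gripper is mounted at the origin on the work surface. World frame = base frame: x ahead of the robot, y to its left, z up, the work surface at z = 0. Lengths are in m, angles in rad, forces in N, time in s.
With the tool pointing down it reaches from about 0.4 to 0.9 m from the base axis. Payload 5.5 kg.
Tool frame: the origin (TCP) lies at the centre of the arm's flange, where the gripper is bolted on; the fingertips stand 178 mm ahead of it and the grasp point (between the pads) lies 159 mm ahead of it; z points along the fingers, y is the line along which they close (so a half turn about z gives the same grasp; the last joint's range is limited). The gripper opens to 92 mm and grips with 3 to 60 N. Pads are 19 mm wide; open, the fingers measure 130 mm over their backs; the gripper's body (75 mm by 190 mm) begins 47 mm behind the grasp point.
Start: joints at [1.474, 0.501, -0.427, 1.55, 0.221, 1.138, -0.21], TCP at [0.229, -0.608, 0.405] pointing down, gripper open.
Joint ranges: [-2.88, 2.88], [-0.31, 2.03], [-1.54, 1.56], [0.2, 2.42], [-1.41, 4.55], [0.19, 2.02], [-2.57, 2.57]. Speed limits (rad/s): [2.57, 2.57, 3.14, 3.14, 3.14, 3.14, 3.14].

### API

Orientations are given as [roll, pitch, yaw] about the fixed x, y, z axes, in that order (R = Rz(yaw) Ry(pitch) Rx(roll)).
In Python, from cell import bot gives the robot as it stands.
- The arm moves only by the shell command python3 inch.py, which reads ROWS from standard input. ROWS is a JSON list of rows, 1 to 10 of them, each written [[dx, dy, dz], [rx, ry, rz], opening]: dx, dy, dz in m, then a rotation vector rx, ry, rz in rad, then the opening from 0.0 (shut) to 1.0 (fully open); each row is the pose to reach, as a shift and turn from the pose commanded when the command began, along the tool's axes at that moment; what a row does not reach only later rows make up. A row lasts 1/10 s, in which the tool goes at most 0.05 m and 0.15 rad, less where a joint would pass 70% of its speed; a pose out of reach is approached as far as the arm can. The fingers move at their own pace and stop on an object; the grip force is fixed at half the most. Time passes only in rows, so rows that do not move let the fingers close. It prints the time, the measured TCP pose, the force, the opening and the grip force at its end. Input that does not fit is refused with a message, and nothing moves.
- bot.sense(): the state, without advancing time (a new reading comes with each control period).
- bot.read_camera(name): name is "scene" or "top"; returns (picture, depth): 420x560x3 uint8, blue, green, red; 420x560 float32, m along the optical axis (not along the pixel's ray), 0 where there is no reading.
- bot.calibration(name): a dict with "camera_matrix" (3x3 intrinsics, pixels), "k1" (the pictures are not rectified: a ray, as slopes to the right and down, at radius r is drawn at 1 + k1 r^2 times it, then the intrinsics apply), "eye" and "rotation" of the camera in the world. Camera axes: x right, y up, looking along -z (the intrinsics and any distortion apply to the point x, -y, -z); pixel columns grow to the right and rows downward; lengths in m; the calibration is good to about 2 mm. A picture is of the moment at which its call begins. calibration takes no time and is no camera call.
- bot.sign_off(): hands the job in; it is judged then, once.
The state is a dict: "time_s": time; "joints": joint angles; "qd": joint speeds; "effort": joint torques, N m; "position": TCP position; "eef_rot": TCP orientation; "force": force on the tool from outside, world axes, zero at the start; "ft_torque": the same for the moment, N m; "gripper_width": opening from 0.0 (shut) to 1.0 (fully open); "grip_force": force on a finger pad.
Only numpy, scipy, OpenCV 4.12 (cv2) and the standard library are available. Lean on these libraries where they do the work, as an engineer would, in place of code of your own. Each camera call takes 0.05 s, during which the arm holds its last target. There are 200 camera calls.

### The job

Two cue clamps are screwed to the games-room bench, and one of them has a cue shaft lying in it. Turn the knob on top of that clamp clockwise until it bites on the shaft and goes stiff, then give it about 30 degrees more (much more would crush the wood) and let go. Leave the empty clamp's knob as it is.

Things in the scene. Friction and masses are not known exactly. Their poses are not given: they have to be found in the camera images.
- clamp_grip (a point): Grip point of the black bar knob on the clamp with the cue shaft. Upright bar 46 mm long, 14 thick, 38 tall (top 131 mm above bench), on a round metal flange of 38 mm diameter, 8 mm high; fixed vertical axis. Point: on the axis, mid bar, 10 mm below its top, 26 above the flange. x along the bar, y through its thickness, z up. Grip it across the thickness from above with about 40 N and turn.
- clamp_knob (a joint): Free turn of that knob, rad, growing clockwise seen from above. Starts between 0.45 and 0.85, turns easily (0.025 N m), stops at 1.2 when it bites; the bar is then square across the cue. Stays 1.2 in the extra turn. The clamp is fixed: dark board 130 x 100 mm, steel bridge 100 mm wide, 82 high. Its pale cue shaft is 430 mm long, 13-22 thick, white ferrule towards the robot.
- clamp_screw (a joint): Extra clockwise turn of the same knob past the bite, rad: 0 until it bites, then it turns together with the knob. It takes 0.2 N m, eight times the free turn, and stays where it is left. 30 degrees is 0.52.
- spare_bar_end (a point): Leave alone: one end of the bar of the other, identical knob, on the identical clamp without a cue shaft, beside the first (either may be on the left). The point lies 22 mm along the bar from that knob's vertical axis, 10 mm below the bar's top; x runs outwards along the bar, z up.

How it is judged:
By the outcome, as a careful person would: the job done as asked, in the order asked, and still so for the second after the job is handed in, with the robot touching nothing.
It also fails if it takes over 35 s, if anything falls off the work surface, if the arm or the gripper's body presses on something with over 40 N, if the wrist force passes 120 N, or if a joint passes its speed limit or range.

## Working session

There is one attempt and no reset: what is moved stays moved. The work goes in short steps, Python scripts to look and compute and a shell command to move; the robot and the scene stay as the last step left them, time stands still between calls to the robot, and variables do not carry over. Pictures are saved under pics/ and viewed, at most 10 in all, crops included, and the job is handed in when it is done.

```bash
ls; mkdir -p pics
python3 - <<'E'
from cell import bot
import cv2,numpy as np
for n in("scene","top"):
    p,d=bot.read_camera(n); cv2.imwrite(f"pics/{n}0.png",p); np.savez(f"{n}0.npz",p=p,d=d)
    c=bot.calibration(n); print(n,c)
s=bot.sense();print(s)
E
```

```text
cell.py
inch.py
pics
scene {'camera_matrix': array([[469.37722156,   0.        , 270.65039573],
       [  0.        , 469.37722156, 202.83082881],
       [  0.        ,   0.        ,   1.        ]]), 'k1': -0.09631352588800117, 'eye': array([ 1.09945898, -0.09520178,  0.65788287]), 'rotation': array([0.83622733, 0.01478453, 1.39053448])}
top {'camera_matrix': array([[443.68839503,   0.        , 271.9353347 ],
       [  0.        , 443.68839503, 204.43711007],
       [  0.        ,   0.        ,   1.        ]]), 'k1': -0.0003437555074765328, 'eye': array([0.466034  , 0.02205827, 0.90191169]), 'rotation': array([ 0.08360449, -0.03774265, -1.58341152])}
{'time_s': 0.1, 'joints': array([ 1.47416781,  0.50177696, -0.42679489,  1.55136116,  0.22075073,
        1.13827047, -0.21030489]), 'qd': array([ 0.00077927, -0.00141488,  0.00112473, -0.00364144, -0.00140059,
       -0.00049654, -0.00106121]), 'effort': array([-1.08913647e-02, -5.67874289e+01, -5.83823338e+00, -2.79916835e+01,
       -6.90053729e-02,  2.40632007e-02,  5.23606025e-05]), 'position': array([ 0.22871662, -0.60808734,  0.40375978]), 'eef_rot': array([-3.13982042e+00, -1.09337144e-04,  3.59843228e-01]), 'force': array([ 0.6610546 , -0.66995662, -0.10737157]), 'ft_torque': array([ 0.04517331,  0.01392864, -0.0359952 ]), 'grip_force': 0.0, 'gripper_width': 0.9989471575639282}
```

View pics/top0.png

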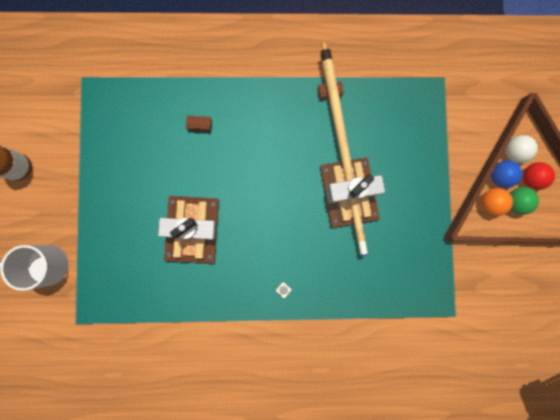

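View pics/scene0.png

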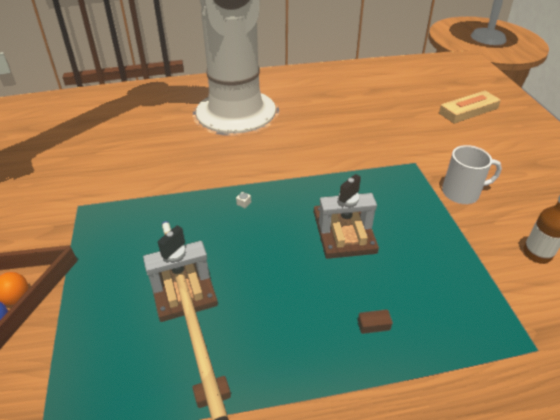

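The top view shows the clamp with the cue shaft at right, its knob near (361,186). The empty clamp is at left, its knob near (183,229). The scene view agrees: cue clamp knob at (172,243), spare at (349,192).

```bash
cat > h.py <<'E'
import numpy as np,cv2
from scipy.spatial.transform import Rotation as Ro
def cloud(c,d):
    K=c['camera_matrix'];v,u=np.mgrid[:d.shape[0],:d.shape[1]].astype(float)
    D=np.array([c['k1'],0,0,0,0.])
    n=cv2.undistortPoints(np.stack([u.ravel(),v.ravel()],1)[:,None],K,D)[:,0].reshape(*d.shape,2)
    P=np.stack([n[...,0]*d,-n[...,1]*d,-d],-1)
    return P@Ro.from_euler('xyz',c['rotation']).as_matrix().T+c['eye']
def bar(P,p,d,c0,r=.05,zlo=.112,zhi=.14):
    m=(d>0)&(np.hypot(P[...,0]-c0[0],P[...,1]-c0[1])<r)&(P[...,2]>zlo)&(P[...,2]<zhi)
    q=P[m]
    if len(q)<8: return None
    (cx,cy),(w,h),a=cv2.minAreaRect(q[:,:2].astype(np.float32))
    t=np.linalg.svd(q[:,:2]-q[:,:2].mean(0))[2][0]
    return dict(n=len(q),c=np.round([cx,cy],4),wh=np.round([w,h],4),mean=q.mean(0).round(4),ang=np.degrees(np.arctan2(t[1],t[0]))%180,ztop=np.percentile(q[:,2],90).round(4))
E
python3 - <<'E'
from h import *
from cell import bot
for n,px in(("top",[(361,186),(183,229),(363,250),(283,290),(329,60)]),("scene",[(172,243),(349,192)])):
    z=np.load(n+"0.npz");P=cloud(bot.calibration(n),z['d'])
    for u,v in px:
        print(n,u,v,P[v,u].round(4))
    for u,v in px[:2]:
        print(bar(P,z['p'],z['d'],P[v,u]))
        q=P[(z['d']>0)&(np.hypot(*(P[...,:2]-P[v,u,:2]).transpose(2,0,1))<.07)&(P[...,2]>.075)&(P[...,2]<.086)][:,:2]
        if len(q):print(" bridge",cv2.minAreaRect(q.astype(np.float32)))
z=np.load("top0.npz")['p']
im=np.hstack([cv2.resize(z[140:240,310:410],(400,400),interpolation=2),cv2.resize(z[180:280,140:240],(400,400),interpolation=2)])
cv2.imwrite("pics/crop.png",im)
E
```

```text
top 361 186 [ 0.5615 -0.1655  0.131 ]
top 183 229 [0.4893 0.146  0.1315]
top 363 250 [ 0.4471 -0.1882  0.0386]
top 283 290 [ 0.3708 -0.0317  0.0225]
top 329 60 [ 0.8269 -0.1293  0.0449]
{'n': 228, 'c': array([ 0.5632, -0.1684]), 'wh': array([0.0142, 0.045 ]), 'mean': array([ 0.5632, -0.1669,  0.1286]), 'ang': np.float64(133.437061827605), 'ztop': np.float64(0.1327)}
 bridge ((0.5638719201087952, -0.16898873448371887), (0.03403668478131294, 0.10025949776172638), 9.123543739318848)
{'n': 239, 'c': array([0.4923, 0.1496]), 'wh': array([0.0143, 0.0456]), 'mean': array([0.492 , 0.1487, 0.1289]), 'ang': np.float64(125.15527160623525), 'ztop': np.float64(0.1318)}
 bridge ((0.4923259913921356, 0.14991649985313416), (0.10023540258407593, 0.033882807940244675), 86.10906982421875)
scene 172 243 [ 0.5725 -0.1659  0.1179]
scene 349 192 [0.5042 0.1463 0.1138]
{'n': 386, 'c': array([ 0.565 , -0.1667]), 'wh': array([0.0164, 0.0472]), 'mean': array([ 0.5689, -0.1672,  0.1252]), 'ang': np.float64(132.02430625351047), 'ztop': np.float64(0.1316)}
 bridge ((0.5652334690093994, -0.16818566620349884), (0.03616409748792648, 0.10003194957971573), 9.837248802185059)
{'n': 271, 'c': array([0.4933, 0.1509]), 'wh': array([0.0153, 0.0469]), 'mean': array([0.4972, 0.1492, 0.1255]), 'ang': np.float64(122.29604497971849), 'ztop': np.float64(0.1319)}
 bridge ((0.4928492605686188, 0.15095430612564087), (0.10056505352258682, 0.038088683038949966), 86.54155731201172)
```

View pics/crop.png

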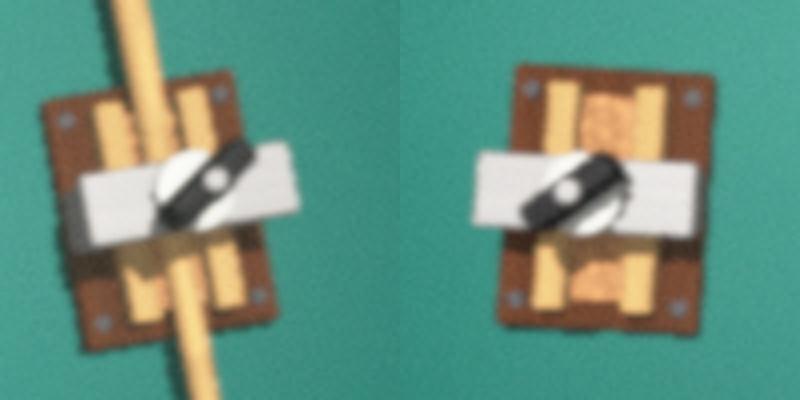

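The two cameras agree on the cue knob: axis at (0.564, -0.168), top at z = 0.131, bar 45 x 14 mm, bar angle 133°. The bite should come with the bar along the bridge, at about 99°. That means 34° free plus 30° more, all clockwise. I'll grip at yaw 133°, a world turn of +112°.

```bash
R='';echo '[[[0.469,-0.294,0],[0,0,-1.96],1],[[0.469,-0.294,0],[0,0,-1.96],1],[[0.469,-0.294,0],[0,0,-1.96],1],[[0.469,-0.294,0],[0,0,-1.96],1],[[0.469,-0.294,0],[0,0,-1.96],1],[[0.469,-0.294,0],[0,0,-1.96],1],[[0.469,-0.294,0],[0,0,-1.96],1],[[0.469,-0.294,0],[0,0,-1.96],1],[[0.469,-0.294,0],[0,0,-1.96],1],[[0.469,-0.294,0],[0,0,-1.96],1]]' | python3 inch.py; python3 -c "
from cell import bot
s=bot.sense();print(s['joints'],s['position'],s['eef_rot'])"
```

```text
time_s: 1.1
position: [0.5325, -0.2091, 0.4046]
eef_rot: [-3.141, 0.0, 1.865]
force: [0.9, -0.2, 0.4]
gripper_width: 0.997
grip_force: 0.0
[ 1.00199739  0.46688708 -0.88337381  1.74095958  0.39651512  1.12360915
  0.29010005] [ 0.53252236 -0.2091044   0.40459007] [-3.14120520e+00  2.19168792e-04  1.86546384e+00]
```

```bash
echo '[[[0,0,0],[0,0,0],1],[[0,0,0],[0,0,0],1],[[0,0,0],[0,0,0],1]]' | python3 inch.py
cat >> h.py <<'E'
def delta(s,xyz,yaw):
    R=Ro.from_euler('xyz',s['eef_rot']);t=Ro.from_euler('xyz',[np.pi,0,yaw])
    print((R.inv().apply(np.array(xyz)-s['position'])).round(4),(R.inv()*t).as_rotvec().round(4))
E
python3 -c "
from h import *
from cell import bot
s=bot.sense();delta(s,[.5643,-.168,.28],2.321)"
```

```text
time_s: 1.4
position: [0.5313, -0.2117, 0.4042]
eef_rot: [-3.14, -0.0, 1.858]
force: [-0.3, 0.2, -0.1]
gripper_width: 1.002
grip_force: 0.0
[0.0326 0.0442 0.1241] [-1.400e-03 -4.000e-04 -4.633e-01]
```

```bash
echo '[[[0.0326,0.0442,0.03],[0,0,-0.463],1],[[0.0326,0.0442,0.03],[0,0,-0.463],1],[[0.0326,0.0442,0.03],[0,0,-0.463],1],[[0.0326,0.0442,0.03],[0,0,-0.463],1],[[0.0326,0.0442,0.03],[0,0,-0.463],1],[[0.0326,0.0442,0.03],[0,0,-0.463],1]]' | python3 inch.py; python3 -c "
from h import *
from cell import bot
s=bot.sense();delta(s,[.5643,-.168,.28],2.321);print(s['joints'])
p,d=bot.read_camera('scene');cv2.imwrite('pics/s1.png',p)"
```

```text
time_s: 2.0
position: [0.5645, -0.1683, 0.3748]
eef_rot: [-3.141, 0.001, 2.317]
force: [-0.6, -0.9, 0.2]
gripper_width: 1.0
grip_force: 0.0
[0.0004 0.0001 0.0948] [-0.0006  0.0005 -0.0037]
[ 0.94354669  0.57080088 -0.95697821  1.72688107  0.51453719  1.11735748
  0.57356461]
```

View pics/s1.png

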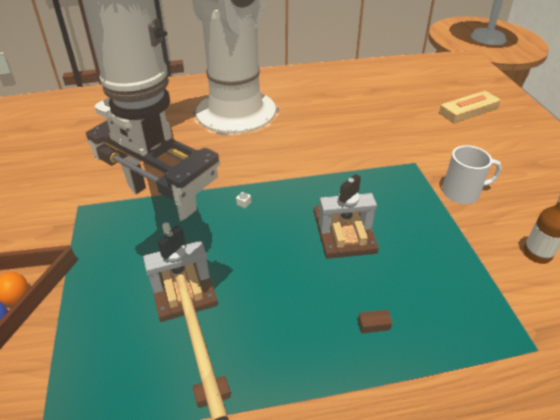

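The picture shows the open fingers at about (137,180) and (187,205), straddling the cue clamp's knob at (172,240). I'll descend and close.

```bash
echo '[[[0,0,0.04],[0,0,0],1],[[0,0,0.075],[0,0,0],1],[[0,0,0.095],[0,0,0],1],[[0,0,0.095],[0,0,0],1],[[0,0,0.095],[0,0,0],1]]' | python3 inch.py; echo '[[[0,0,0],[0,0,0],0],[[0,0,0],[0,0,0],0],[[0,0,0],[0,0,0],0],[[0,0,0],[0,0,0],0],[[0,0,0],[0,0,0],0],[[0,0,0],[0,0,0],0],[[0,0,0],[0,0,0],0],[[0,0,0],[0,0,0],0]]' | python3 inch.py; python3 -c "
from cell import bot
s=bot.sense();print(s['ft_torque'],s['eef_rot'],s['joints'])"
```

```text
time_s: 2.55
position: [0.5652, -0.1669, 0.2803]
eef_rot: [3.141, 0.0, 2.322]
force: [0.5, -0.4, 1.2]
gripper_width: 1.004
grip_force: 0.0
time_s: 3.35
position: [0.565, -0.1668, 0.2797]
eef_rot: [3.142, -0.0, 2.323]
force: [-0.2, 0.4, -0.7]
gripper_width: 0.356
grip_force: 0.0
[ 0.00560549 -0.14564199 -0.02550856] [ 3.14156811e+00 -4.78355483e-05  2.32285681e+00] [ 0.87836088  0.68178495 -0.87071051  1.7965446   0.62645417  0.96488829
  0.49481061]
```

```bash
echo '[[[0,0,0],[0,0,0],0],[[0,0,0],[0,0,0],0],[[0,0,0],[0,0,0],0],[[0,0,0],[0,0,0],0],[[0,0,0],[0,0,0],0],[[0,0,0],[0,0,0],0]]' | python3 inch.py; python3 -c "
from cell import bot
s=bot.sense();print(s['ft_torque'],s['eef_rot'])"
```

```text
time_s: 3.95
position: [0.5646, -0.1671, 0.2797]
eef_rot: [-3.141, -0.0, 2.323]
force: [-3.6, -1.2, 2.2]
gripper_width: 0.151
grip_force: 30.0
[-0.32502268  0.61281362  0.0057125 ] [-3.14051860e+00 -2.33335209e-04  2.32254955e+00]
```

Gripped at 13.9 mm width, which matches the bar. Next comes the free turn; clockwise from above is + about tool z.

```bash
T='from cell import bot
s=bot.sense();print("T",s["ft_torque"].round(3),s["eef_rot"].round(4))'; echo "$T">t.py
echo '[[[0,0,0],[0,0,0.1],0],[[0,0,0],[0,0,0.2],0],[[0,0,0],[0,0,0.3],0],[[0,0,0],[0,0,0.4],0],[[0,0,0],[0,0,0.4],0],[[0,0,0],[0,0,0.4],0]]' | python3 inch.py; python3 t.py
echo '[[[0,0,0],[0,0,0.05],0],[[0,0,0],[0,0,0.05],0],[[0,0,0],[0,0,0.05],0]]' | python3 inch.py;python3 t.py
echo '[[[0,0,0],[0,0,0.05],0],[[0,0,0],[0,0,0.05],0],[[0,0,0],[0,0,0.05],0]]' | python3 inch.py;python3 t.py
echo '[[[0,0,0],[0,0,0.05],0],[[0,0,0],[0,0,0.05],0],[[0,0,0],[0,0,0.05],0]]' | python3 inch.py;python3 t.py
echo '[[[0,0,0],[0,0,0.05],0],[[0,0,0],[0,0,0.05],0],[[0,0,0],[0,0,0.05],0]]' | python3 inch.py;python3 t.py
echo '[[[0,0,0],[0,0,0.05],0],[[0,0,0],[0,0,0.05],0],[[0,0,0],[0,0,0.05],0]]' | python3 inch.py;python3 t.py
```

```text
time_s: 4.55
position: [0.5648, -0.167, 0.2797]
eef_rot: [-3.141, 0.0, 1.925]
force: [-3.8, -2.3, 2.7]
gripper_width: 0.148
grip_force: 30.0
T [-0.392  0.542 -0.009] [-3.1408e+00  3.0000e-04  1.9253e+00]
time_s: 4.85
position: [0.5648, -0.167, 0.2797]
eef_rot: [-3.141, 0.0, 1.875]
force: [-3.8, -2.1, 3.3]
gripper_width: 0.149
grip_force: 30.0
T [-0.471  0.733 -0.039] [-3.1411e+00  1.0000e-04  1.8749e+00]
time_s: 5.15
position: [0.5648, -0.167, 0.2797]
eef_rot: [-3.141, 0.0, 1.825]
force: [-3.7, -2.3, 3.9]
gripper_width: 0.152
grip_force: 30.0
T [-0.618  0.778  0.02 ] [-3.1411e+00  2.0000e-04  1.8247e+00]
time_s: 5.45
position: [0.5649, -0.167, 0.2797]
eef_rot: [-3.141, 0.0, 1.775]
force: [-4.7, -3.0, 2.9]
gripper_width: 0.156
grip_force: 30.0
T [-0.671  0.814 -0.061] [-3.1412e+00  2.0000e-04  1.7747e+00]
time_s: 5.75
position: [0.5649, -0.167, 0.2797]
eef_rot: [-3.141, 0.0, 1.725]
force: [-4.2, -3.8, 3.2]
gripper_width: 0.154
grip_force: 30.0
T [-0.688  0.827  0.062] [-3.1413e+00  3.0000e-04  1.7246e+00]
time_s: 6.05
position: [0.5649, -0.1669, 0.2797]
eef_rot: [-3.141, 0.0, 1.675]
force: [-4.6, -3.3, 3.4]
gripper_width: 0.147
grip_force: 30.0
T [-0.735  0.774  0.05 ] [-3.1413e+00  3.0000e-04  1.6747e+00]
```

```bash
echo '[[[0,0,0],[0,0,0.03],0],[[0,0,0],[0,0,0.03],0],[[0,0,0],[0,0,0.03],0]]' | python3 inch.py|grep eef;python3 t.py
echo '[[[0,0,0],[0,0,0.03],0],[[0,0,0],[0,0,0.03],0],[[0,0,0],[0,0,0.03],0]]' | python3 inch.py|grep eef;python3 t.py
echo '[[[0,0,0],[0,0,0.03],0],[[0,0,0],[0,0,0.03],0],[[0,0,0],[0,0,0.03],0]]' | python3 inch.py|grep eef;python3 t.py
```

```text
eef_rot: [-3.141, 0.0, 1.644]
T [-0.759  0.843  0.144] [-3.1414e+00  3.0000e-04  1.6444e+00]
eef_rot: [-3.141, 0.0, 1.614]
T [-0.707  0.856  0.112] [-3.1414e+00  3.0000e-04  1.6139e+00]
eef_rot: [-3.142, 0.0, 1.583]
T [-0.725  0.802  0.109] [-3.1415e+00  3.0000e-04  1.5831e+00]
```

Torque about the axis rose at yaw of about 1.7, as predicted from the cue direction (1.72), so it has bitten. The target bar angle is about 1.72 - 0.52 = 1.20.

```bash
echo '[[[0,0,0],[0,0,0.06],0],[[0,0,0],[0,0,0.12],0],[[0,0,0],[0,0,0.18],0],[[0,0,0],[0,0,0.18],0]]' | python3 inch.py;python3 t.py
echo '[[[0,0,0],[0,0,0.06],0],[[0,0,0],[0,0,0.12],0],[[0,0,0],[0,0,0.18],0],[[0,0,0],[0,0,0.18],0],[[0,0,0],[0,0,0.18],0]]' | python3 inch.py;python3 t.py
```

```text
time_s: 7.35
position: [0.565, -0.1669, 0.2797]
eef_rot: [3.141, 0.0, 1.402]
force: [-3.5, -3.8, 1.9]
gripper_width: 0.151
grip_force: 30.0
T [-0.823  0.72   0.018] [3.1414e+00 4.0000e-04 1.4023e+00]
time_s: 7.85
position: [0.5651, -0.167, 0.2797]
eef_rot: [3.141, 0.0, 1.225]
force: [-2.8, -3.0, 1.3]
gripper_width: 0.149
grip_force: 30.0
T [-0.896  0.607 -0.01 ] [3.1411e+00 1.0000e-04 1.2248e+00]
```

```bash
echo '[[[0,0,0],[0,0,0],1],[[0,0,0],[0,0,0],1],[[0,0,0],[0,0,0],1],[[0,0,0],[0,0,0],1],[[0,0,0],[0,0,0],1],[[0,0,0],[0,0,0],1],[[0,0,0],[0,0,0],1]]' | python3 inch.py
echo '[[[0,0,-0.04],[0,0,0],1],[[0,0,-0.08],[0,0,0],1],[[0,0,-0.12],[0,0,0],1],[[0,0,-0.12],[0,0,0],1]]' | python3 inch.py
python3 - <<'E'
from h import *
from cell import bot
for n in("scene","top"):
    for i in range(2):
        p,d=bot.read_camera(n);P=cloud(bot.calibration(n),d)
        print(n,bar(P,p,d,(.5643,-.168),r=.04))
    cv2.imwrite(f"pics/{n}2.png",p)
E
```

```text
time_s: 8.55
position: [0.565, -0.1668, 0.2798]
eef_rot: [3.141, -0.0, 1.223]
force: [-0.4, 0.0, -0.3]
gripper_width: 0.711
grip_force: 0.0
time_s: 8.95
position: [0.5672, -0.1664, 0.4059]
eef_rot: [3.131, -0.0, 1.223]
force: [1.8, -0.8, 0.9]
gripper_width: 0.997
grip_force: 0.0
scene {'n': 387, 'c': array([ 0.5651, -0.1672]), 'wh': array([0.045 , 0.0161]), 'mean': array([ 0.5682, -0.1674,  0.1253]), 'ang': np.float64(70.89262140218871), 'ztop': np.float64(0.1314)}
scene {'n': 396, 'c': array([ 0.5661, -0.1675]), 'wh': array([0.0453, 0.0159]), 'mean': array([ 0.5683, -0.1675,  0.1251]), 'ang': np.float64(71.35140356609733), 'ztop': np.float64(0.1316)}
top {'n': 144, 'c': array([ 0.5655, -0.1644]), 'wh': array([0.0364, 0.0143]), 'mean': array([ 0.566 , -0.1588,  0.1281]), 'ang': np.float64(68.4250580783265), 'ztop': np.float64(0.1325)}
top {'n': 145, 'c': array([ 0.5654, -0.1642]), 'wh': array([0.036 , 0.0147]), 'mean': array([ 0.566 , -0.1587,  0.128 ]), 'ang': np.float64(67.85463223694279), 'ztop': np.float64(0.1325)}
```

View pics/scene2.png

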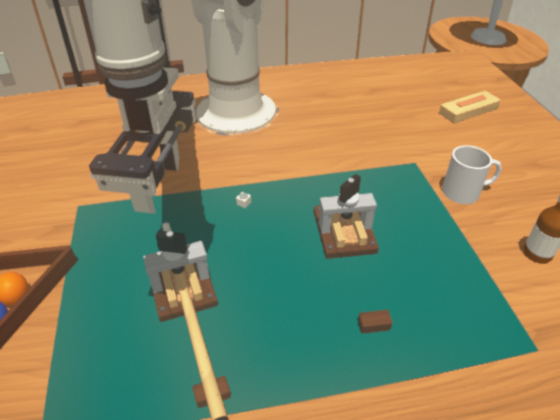

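The gripper is clear. The bar now sits at about 70°, and the cue and the spare knob (349,190) are unchanged. I'll check the cue direction precisely to confirm the extra turn.

Run:
```python
from h import *
from cell import bot
for n,f in(("top","top0.npz"),("scene","scene0.npz"),("top",0),("scene",0)):
    if f: z=np.load(f);p,d=z['p'],z['d']
    else: p,d=bot.read_camera(n)
    P=cloud(bot.calibration(n),d)
    h=cv2.cvtColor(p,cv2.COLOR_BGR2HSV)
    m=(d>0)&(P[...,2]>.028)&(P[...,2]<.075)&(P[...,0]>.63)&(P[...,0]<.84)&(abs(P[...,1]+.15)<.05)&(h[...,0]<30)&(h[...,2]>130)
    q=P[m][:,:2].astype(np.float32)
    vx,vy,_,_=cv2.fitLine(q,cv2.DIST_HUBER,0,.01,.01).ravel()
    k=(d>0)&(np.hypot(P[...,0]-.5643,P[...,1]+.168)<.065)&(P[...,2]>.077)&(P[...,2]<.087)
    r=cv2.minAreaRect(P[k][:,:2].astype(np.float32))
    print(n,len(q),np.degrees(np.arctan2(vy,vx))%180+90,r[1:], bar(P,p,d,(.5643,-.168),r=.04)['ang'],bar(P,p,d,(.4925,.150),r=.04)['ang'])
```

```text
top 884 99.42186 ((0.034034132957458496, 0.10008641332387924), 9.118573188781738) 133.437061827605 125.15527160623525
scene 1572 99.23258 ((0.03616409748792648, 0.10003194957971573), 9.837248802185059) 132.02430625351047 122.29604497971849
top 920 99.442215 ((0.033623505383729935, 0.08307863771915436), 8.923144340515137) 67.94358493220837 125.25143751394084
scene 1588 99.25859 ((0.03657648712396622, 0.099869504570961), 9.679141998291016) 71.65491930933518 121.94542084375254
```

The cue square is at 99.3° and the bar is at about 70°, so the extra turn is about 29°. The spare knob is unchanged and the gripper is clear, so I'm handing in.

```bash
python3 -c "
from cell import bot
print(bot.sign_off())"
```

```text
the job is handed in; nothing more can be done
None
```

The knob on the clamp with the cue shaft was turned clockwise to the bite and about 29° beyond (by camera and wrist angle), then released; torque readings were noisy and low by the end of the turn, the empty clamp's knob was left as it was, and the job is handed in.

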